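# Scan the flask station, then press the round flask into its sprung ring

## Robot

A 6-joint arm with a two-finger parallel gripper is mounted at the origin on the work surface. World frame = base frame: x ahead of the robot, y to its left, z up, the work surface at z = 0. Lengths are in m, angles in rad, forces in N, time in s.
With the tool pointing down it reaches from about 0.375 to 0.9 m from the base axis. Payload 3.1 kg.
Tool frame: the origin (TCP) lies on the centre line of the jaws, within the pads' length; the fingertips stand 25 mm ahead of it and the grasp point (between the pads) lies 6 mm ahead of it; x points along the fingers, y is the direction in which the jaws open and shut, and the axes are right-handed (so a half turn about x gives the same grasp; the last joint's range is limited). The gripper opens to 87 mm and grips with 3 to 60 N. Pads are 19 mm wide; open, the fingers measure 117 mm over their backs; the gripper's body (75 mm by 190 mm) begins 51 mm behind the grasp point.
Start: joints at [-1.484, 0.527, 1.433, -0, 1.181, -0.178], TCP at [0.164, -0.603, 0.248] pointing down, gripper open.
Joint ranges: [-3.08, 3.08], [-0.75, 2.2], [0.22, 2.44], [-1.43, 4.57], [0, 2.65], [-2.85, 2.85]. Speed limits (rad/s): [2.79, 2.79, 3.14, 3.14, 3.14, 3.14].

## Interface

Orientations are given as a unit quaternion [x, y, z, w].
In Python, from rig import robot gives the robot as it stands. The module is installed in compiled form; this text tells all that it offers.
- The arm moves only by the tool move_arm, never from a script. Its argument "commands" is a list of rows, each a list of 5 numbers: the gripper's target within -1 to 1 (shut at 1, half-way at 0, fully open at -1), then the shift along the tool's x, y, z in mm, then the turn about the tool's x in degrees. A call has 1 to 8 rows; each row is the pose to reach, as a shift and turn from the pose commanded when the call began, along the tool's axes at that moment; what a row does not reach only later rows make up. A row lasts 1/12 s, in which the tool goes at most 41.7 mm and 7.16 degrees, less where a joint would pass 70% of its speed; a pose out of reach is approached as far as the arm can. A call with a gripper value outside its range is refused whole. The fingers move at their own pace and stop on an object; "newtons" is the grip in N (left out, the last holds). Time passes only in rows, so rows that repeat a pose let the fingers close. It gives the time, the measured TCP pose, the force and the opening at its end, in the units of the state.
- robot.get_obs(): the state, without advancing time (a new reading comes with each control period).
- robot.camera(name): name is "scene" or "top" or "wrist"; returns a dict with "image" (420x560x3 uint8, red, green, blue), "fx", "fy", "cx", "cy" (pixels), "xyz" and "rotation" of the camera in the world; the wrist camera has in their place "tool_from_camera" (4x4, takes a point from camera to tool coordinates, whose origin is the TCP and whose axes are the tool frame's). Camera axes: x right, y down, z forward; pixel columns grow to the right and rows downward; lengths in m; the calibration is good to about 2 mm. The wrist camera is an equidistant fisheye: a pixel r from the principal point sees the ray r / f radians off the axis. A picture is of the moment at which its call begins: read the wrist's pose just before it. There is no depth.
- robot.hand_in(): hands the job in, once; it reports no verdict.
Trained networks look in a picture, given as the dict that the camera call returned (one of the last four; its "shot" number tells which), for a name from the list of things; names that differ only in an ending like _2 or _b are one class to them, and where a whole thing is asked for, a point or a joint stands for the part that bears it (a point fixed in the world has none). Each returns a list of dicts, best first, with "p" (0 to 1); they miss things now and then, are a little off and sometimes report something else, mostly with a low value. They report only what shows in the picture. A call takes as long as a camera call.
- robot.regions_of(picture, name): "pixels" (420x560 bool, what is visible of it) and "bbox" ([left, top, right, bottom] in pixels, round what is visible of it).
The state is a dict: "time": time; "q": joint angles; "joint_velocities": joint speeds; "joint_torque": joint torques, N m; "position": TCP position; "tool_rot": TCP orientation; "ft_force": force on the tool from outside, world axes, zero at the start; "moment": the same for the moment, N m; "grip_width": finger opening in m.
Only numpy, scipy, OpenCV 4.12 (cv2) and the standard library are available. Lean on these libraries where they do the work, as an engineer would, in place of code of your own. Each camera call takes 0.05 s, during which the arm holds its last target.

## Task

Pick up the hand scanner and hold it steady and upright about 4 cm above the striped label on the cradle for two seconds, the long side of its head along the long side of the label, then stand it back on its rubber pad and let go. Then take the foil-wrapped round flask from the cork ring, set it upright in the cradle's sprung ring and press it down until the ring has sunk all the way to its stop. Finish still holding the flask pressed down there, without letting go, and leave the other glassware and bottles where they are.

Things in the scene. Friction and masses are not known exactly. Their poses are not given: they have to be found in the camera images.
- scanner_grip (a point): Hand scanner, standing upright on the pad: a black round upright handle 31 mm in diameter, from 34 to 130 mm above its underside, on a grey box-shaped head 46 (x) x 66 (y) x 34 (z) mm. The scan window is the flat underside of the head. This point lies on the handle's axis, 90 mm above the underside; good place to grip. z is up the handle, y along the head's long side. 160 g.
- scanner_window (a point): Centre of the scanner's underside, where it looks out along -z; same axes as scanner_grip.
- scanner: The scanner as a whole; its origin is scanner_window.
- pad: Flat black rubber pad, 110 x 110 mm, 4 mm thick, fixed on the bench; origin at the centre of its underside. The scanner stands on it at the start, near its centre; the pad lies to one side of the cradle and the cork ring to the other, either way round.
- label (a point): Centre of the striped white label, 40 (x) x 64 (y) mm, lying flat and face up on the cradle's grey base plate, 13 mm above the bench. y is along its long side (across the stripes), z up. The label is 98 mm from the ring's axis, in the direction of its +x (away from the robot).
- ring_seat (a point): Centre of the top of the steel ring of the cradle: opening 60 mm, outer diameter 100 mm, 10 mm thick, carried level on three sprung rods above a fixed base plate 200 x 140 x 12 mm. Its top is 76 mm above the bench when unloaded and moves down with the ring; with the flask seated the centre of the bulb is 28 mm above this point.
- ring (a joint): How far the sprung ring has been pushed down, in m: 0 unloaded, 0.025 at its lower stop. The spring pushes back with about 5 N at the top and 14 N at the stop; the flask's own weight hardly moves it.
- flask_neck (a point): Point on the round flask's axis, half-way up its neck, 112 mm above the flask's lowest point, 71 mm above the bulb's centre; good place to grip. z is up the neck. The neck is straight glass, 28 mm in diameter, from about 90 to 135 mm above the lowest point; above it a lip 34 mm in diameter and a grey stopper to 150 mm.
- flask_bulb (a point): Centre of the flask's ball-shaped, foil-wrapped bulb (diameter 82 mm), same axes as flask_neck.
- flask: The round flask as a whole, 150 mm tall, about 180 to 330 g, heavy at the bottom; its origin is the bulb's lowest point. It stands upright with its bulb in the cork ring, its lowest point about 14 mm above the bench.
- cork_ring: Cork ring, 100 mm outer and 56 mm inner diameter, 25 mm high, fixed on the bench, that the flask sits in at the start; origin at the centre of its underside.
- conical_flask: Bystander: conical glass flask 76 mm wide, 118 mm tall; origin at the centre of its underside.
- reagent_bottle: Bystander: glass bottle with blue cap, 60 mm wide, 115 mm tall; origin at the centre of its underside.
- wash_bottle: Bystander: white plastic bottle, 64 mm wide, 150 mm tall; origin at the centre of its underside.
- beaker: Bystander: open glass beaker, 72 mm wide, 85 mm tall; origin at the centre of its underside.

How it is judged:
On the way, in this order (a step that is already met when the one before it is completed fails the run):
1. the scanner is held steady, upright, 2 to 6.5 cm above the label and over its middle, lined up with it, for one second (horizontal distance between scanner_window and label below 0.015 m and z of scanner_window in the frame of label between 0.02 and 0.065 m and angle between scanner_grip's own z axis and vertical below 0.2 rad and angle between the y axis of scanner_window and the y axis of label, either way round below 0.3 rad and linear speed of scanner below 0.03 m/s and contact force between scanner and the fingers above 0.5 N), for 1 s.
2. the scanner stands on its pad again, let go (horizontal distance between scanner_window and pad below 0.035 m and height (world z) of scanner_window below 0.01 m and angle between scanner_grip's own z axis and vertical below 0.1 rad and linear speed of scanner below 0.03 m/s and contact force between scanner and the fingers below 0.05 N), for 0.2 s.
3. the flask is seated upright in the ring and the ring is pressed down to its stop (value of joint ring above 0.019 m and horizontal distance between flask_bulb and ring_seat below 0.008 m and z of flask_bulb in the frame of ring_seat between 0.018 and 0.034 m and angle between flask_neck's own z axis and vertical below 0.2 rad and contact force between flask and the fingers above 1.5 N and linear speed of flask below 0.03 m/s), for 0.3 s.
At the end, for the whole second after the job is handed in: The ring is down by at least 19 of its 25 mm, the flask sits in it within 8 mm of centre, upright within 0.2 rad, still and still held by the gripper; the scanner stands on the pad, its middle within 35 mm of the pad's middle, upright and let go (all of step 2 and all of step 3); the arm keeps its last pose, push and grip.
It fails at once if the conical flask is shifted more than 3 cm or tipped over (distance of conical_flask from where it was at the start of the episode above 0.03 m or angle between conical_flask's own z axis and vertical above 0.5 rad).
It fails at once if the reagent bottle is shifted more than 3 cm or tipped over (distance of reagent_bottle from where it was at the start of the episode above 0.03 m or angle between reagent_bottle's own z axis and vertical above 0.5 rad).
It fails at once if the wash bottle is shifted more than 3 cm or tipped over (distance of wash_bottle from where it was at the start of the episode above 0.03 m or angle between wash_bottle's own z axis and vertical above 0.5 rad).
It fails at once if the beaker is shifted more than 3 cm or tipped over (distance of beaker from where it was at the start of the episode above 0.03 m or angle between beaker's own z axis and vertical above 0.5 rad).
It also fails if it takes over 72 s, if anything falls off the work surface, if the arm or the gripper's body presses on something with over 40 N, if the wrist force passes 120 N, or if a joint passes its speed limit or range.

## Working session

There is one attempt and no reset: what is moved stays moved. The work goes in short steps, Python scripts to look and compute and a tool call to move; the robot and the scene stay as the last step left them, time stands still between calls to the robot, and variables do not carry over. Pictures are saved under pics/ and viewed, and the job is handed in when it is done.

Besides the shell and the picture viewer there is one more tool, called after "Emit:" as name(argument=value, ...) on one line, values as JSON. move_arm: Moves the arm, as the interface text tells. Its arguments: {"type":"object","properties":{"commands":{"type":"array","items":{"type":"array","items":{"type":"number"}}},"newtons":{"type":"number"}},"required":["commands"]}

```bash
mkdir -p pics
cat > h.py <<'E'
import numpy as np, cv2
from rig import robot
from scipy.spatial.transform import Rotation as R
def save(im,n,marks=()):
    a=cv2.cvtColor(im,cv2.COLOR_RGB2BGR).copy()
    cv2.imwrite('pics/'+n,a)
def ray(c,u,v):
    d=np.array([(u-c['cx'])/c['fx'],(v-c['cy'])/c['fy'],1.])
    return np.array(c['xyz']),np.array(c['rotation'])@d
def at_z(c,u,v,z):
    o,d=ray(c,u,v); return o+d*(z-o[2])/d[2]
def proj(c,p):
    q=np.array(c['rotation']).T@(np.array(p)-np.array(c['xyz']))
    return np.array([c['fx']*q[0]/q[2]+c['cx'],c['fy']*q[1]/q[2]+c['cy']])
E
python3 - <<'E'
from h import *
o=robot.get_obs();print(o)
for n in ['top','scene']:
    c=robot.camera(n);save(c['image'],n+'0.png');print(n,c['fx'],c['fy'],c['cx'],c['cy'],c['xyz'],np.round(c['rotation'],3).tolist())
    for t in ['scanner','pad','label','ring','flask','cork_ring','conical_flask','reagent_bottle','wash_bottle','beaker']:
        try:
            for r in robot.regions_of(c,t)[:2]:
                ys,xs=np.nonzero(r['pixels']);print(t,round(r['p'],2),r['bbox'],xs.mean().round(1),ys.mean().round(1),len(xs))
        except Exception as e: print(t,e)
E
```

```text
{'time': 0.0, 'q': array([-1.48451664e+00,  5.28477822e-01,  1.43388858e+00, -2.83389675e-05,
        1.18139078e+00, -1.78517354e-01]), 'joint_velocities': array([ 1.95399093e-03,  1.07386856e-03,  1.29718018e-03, -2.81982650e-05,
       -1.17797398e-03, -1.97363807e-03]), 'joint_torque': array([ 2.14809996e-03, -4.40027189e+01, -1.76596212e+01,  6.34052069e-02,
        5.82820375e-02, -1.52560065e-04]), 'position': array([ 0.16352267, -0.60253152,  0.24656878]), 'tool_rot': array([ 0.70094337,  0.09411523, -0.70089132,  0.09258545]), 'ft_force': array([-0.23056255, -0.6889884 , -0.47018179]), 'moment': array([ 0.02773994, -0.00825444,  0.00932074]), 'grip_width': 0.08688320202932201}
top 527.9327703597779 527.9327703597779 278.94694886833474 209.2285458345503 [0.50479306 0.01485011 1.78546672] [0.709, -0.705, 0.02, -0.014]
scanner 0.64 [177.2, 226.4, 199.4, 236.8] 189.9 231.9 301
scanner 0.35 [262.3, 206.4, 291.3, 237.5] 276.5 220.4 452
pad 0.9 [172.8, 213.1, 210.8, 246.8] 190.8 228.8 746
label 0.94 [252.4, 175.6, 301.2, 241.5] 275.7 210.9 2453
ring 0.95 [260.1, 210.1, 291.3, 237.7
[... 897 characters left out ...]
5.8, 186.4, 333.3, 249.5] 291.8 218.0 2665
ring 0.81 [268.9, 186.4, 299.8, 217.6] 283.4 200.6 498
ring 0.47 [255.9, 188.0, 333.9, 252.2] 291.7 218.0 2520
flask 0.86 [185.0, 216.0, 213.0, 254.2] 197.8 235.7 782
flask 0.29 [332.1, 133.8, 351.9, 171.6] 340.2 154.0 463
cork_ring 0.91 [181.6, 239.5, 219.5, 266.4] 202.3 254.9 492
conical_flask 0.61 [344.5, 188.9, 371.5, 226.5] 357.5 209.3 629
reagent_bottle 0.97 [246.7, 268.1, 270.9, 306.5] 258.6 288.2 688
reagent_bottle 0.38 [317.9, 157.8, 358.6, 180.6] 342.4 169.5 458
wash_bottle 0.92 [381.0, 111.1, 402.4, 155.2] 392.8 133.8 643
wash_bottle 0.35 [345.0, 187.8, 371.3, 224.1] 357.5 208.7 626
beaker 0.91 [156.4, 290.4, 186.4, 328.6] 169.6 308.5 851
```

```bash
cat >> h.py <<'E'
def rot(c):
    r=np.array(c['rotation']); return R.from_quat(r).as_matrix() if r.size==4 else r
def ray(c,u,v):
    d=np.array([(u-c['cx'])/c['fx'],(v-c['cy'])/c['fy'],1.])
    return np.array(c['xyz']),rot(c)@d
def proj(c,p):
    q=rot(c).T@(np.array(p)-np.array(c['xyz']))
    return np.array([c['fx']*q[0]/q[2]+c['cx'],c['fy']*q[1]/q[2]+c['cy']])
E
python3 - <<'E'
from h import *
c=robot.camera('top');im=c['image'][130:280,90:450];save(cv2.resize(im,None,fx=2.2,fy=2.2,interpolation=cv2.INTER_CUBIC),'t1.png')
# rect of label colour: dump crops
s=robot.camera('scene');im=s['image'][100:340,150:420];save(cv2.resize(im,None,fx=2.4,fy=2.4,interpolation=cv2.INTER_CUBIC),'s1.png')
for n,(u,v),z in [('pad',(190.8,228.8),.004),('ring',(276.6,222),.076),('plate',(275.7,210.9),.012),('flask',(359.8,240.5),.1),('scanner',(190,231.9),.1),('con',(229.9,174.3),.06),('reag',(351.7,169.3),.06),('wash',(130,212.7),.08),('beak',(417.2,200.8),.04)]:
    print(n,at_z(c,u,v,z).round(4))
E
```

```text
pad [0.5215 0.2967 0.004 ]
ring [0.5444 0.0082 0.076 ]
plate [0.5832 0.0112 0.012 ]
flask [ 0.4864 -0.2576  0.1   ]
scanner [0.5107 0.2839 0.1   ]
con [0.7004 0.1622 0.06  ]
reag [ 0.7195 -0.2378  0.06  ]
wash [0.5716 0.4812 0.08  ]
beak [ 0.6184 -0.4584  0.04  ]
```

View pics/t1.png

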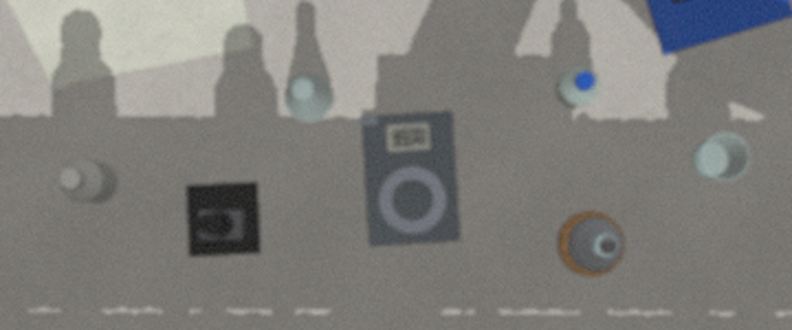

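View pics/s1.png

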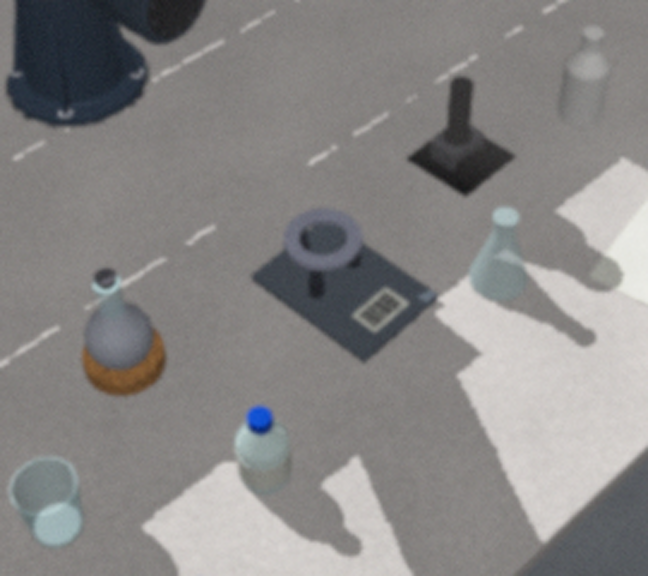

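```bash
cat >> h.py <<'E'
def plan(target,yawy=None):
    """shift in tool axes (mm) and turn (deg) to reach world TCP target; yawy: desired world yaw (deg) of tool y, mod 180"""
    o=robot.get_obs(); M=R.from_quat(o['tool_rot']).as_matrix()
    d=M.T@(np.array(target)-o['position'])*1000
    y=np.degrees(np.arctan2(M[1,1],M[0,1]))
    print('t',o['time'],'pos',o['position'].round(4),'tool y yaw',y.round(2),'xdir',M[:,0].round(3),'q6',o['q'][5].round(2),'F',o['ft_force'].round(2),'w',round(o['grip_width'],4))
    turn=None
    if yawy is not None:
        dy=(yawy-y+90)%180-90
        turn=-dy  # tool x down
    print('shift',d.round(1),'turn',turn, 'rows>=',np.linalg.norm(d)/41.7)
E
python3 - <<'E'
from h import *
plan([.42,-.42,.25],90)
plan([.51,.285,.25],90)
E
```

```text
t 1.2 pos [ 0.1636 -0.6032  0.2475] tool y yaw -74.83 xdir [ 0.  0. -1.] q6 -0.18 F [ 0.38 -0.05  0.22] w 0.0868
shift [  -2.4 -109.7 -295.4] turn 15.170966309654915 rows>= 7.556484417417264
t 1.2 pos [ 0.1636 -0.6032  0.2475] tool y yaw -74.83 xdir [ 0.  0. -1.] q6 -0.18 F [ 0.38 -0.05  0.22] w 0.0868
shift [  -2.4 -766.6 -566.8] turn 15.170966309654915 rows>= 22.861372958189705
```

Emit:
move_arm(commands=[[-1,0,-14,-37,2],[-1,0,-28,-74,4],[-1,0,-42,-111,6],[-1,0,-56,-148,8],[-1,0,-70,-185,10],[-1,0,-84,-222,12],[-1,0,-97,-259,14],[-1,0,-110,-295,15]])

```text
time: 1.87
position: [0.421, -0.4185, 0.2478]
tool_rot: [0.707, 0.0, -0.707, 0.001]
ft_force: [0.4, -0.7, 0.7]
grip_width: 0.0872
```

Run:
```python
from h import *
plan([.42,-.1,.25],-90)
```

```text
t 1.8667 pos [ 0.421  -0.4185  0.2478] tool y yaw -89.91 xdir [ 0. -0. -1.] q6 0.6 F [ 0.41 -0.73  0.7 ] w 0.0872
shift [  -2.3 -318.5    0.5] turn 0.08938393520774923 rows>= 7.637294227640165
```

Emit:
move_arm(commands=[[-1,0,-41,0,0],[-1,0,-82,0,0],[-1,0,-123,0,0],[-1,0,-164,0,0],[-1,0,-205,0,0],[-1,0,-246,0,0],[-1,0,-287,0,0],[-1,0,-328,0,0]])

```text
time: 2.53
position: [0.4183, -0.0901, 0.2479]
tool_rot: [0.707, 0.001, -0.707, 0.001]
ft_force: [0.5, 0.2, 0.0]
grip_width: 0.0874
```

Emit:
move_arm(commands=[[-1,0,-41,-3,0],[-1,0,-81,-8,0],[-1,0,-121,-16,0],[-1,0,-161,-26,0],[-1,0,-201,-36,0],[-1,0,-241,-46,0],[-1,0,-281,-52,0],[-1,0,-321,-54,0]])

```text
time: 3.2
position: [0.4726, 0.2317, 0.2479]
tool_rot: [0.708, 0.001, -0.706, 0.001]
ft_force: [1.1, -0.3, -0.4]
grip_width: 0.0866
```

```bash
cat >> h.py <<'E'
def wcam():
    o=robot.get_obs(); c=robot.camera('wrist'); T=np.array(c['tool_from_camera'])
    M=R.from_quat(o['tool_rot']).as_matrix(); c['M']=M@T[:3,:3]; c['o']=o['position']+M@T[:3,3]; return c
def wz(c,u,v,z):
    x=np.array([u-c['cx'],v-c['cy']]);r=np.linalg.norm(x)+1e-9;th=r/c['fx']
    d=c['M']@np.array([*(np.sin(th)*x/r),np.cos(th)]); return c['o']+d*(z-c['o'][2])/d[2]
def wproj(c,p):
    q=c['M'].T@(np.array(p)-c['o']);rr=np.hypot(q[0],q[1]);th=np.arctan2(rr,q[2]);return np.array([c['cx'],c['cy']])+c['fx']*th*q[:2]/rr
E
python3 - <<'E'
from h import *
plan([.51,.285,.25],-90)
c=wcam();print(c['fx'],c['fy'],c['cx'],c['cy'],c['o'].round(3),c['M'].round(2).tolist());save(c['image'],'w1.png')
for t in ['scanner','pad']:
    for r in robot.regions_of(c,t)[:2]:
        ys,xs=np.nonzero(r['pixels']);print(t,round(r['p'],2),r['bbox'],xs.mean().round(1),ys.mean().round(1),len(xs))
for z in(.03,.13): print(wproj(c,[.51,.285,z]))
E
```

```text
t 3.2 pos [0.4726 0.2317 0.2479] tool y yaw -89.82 xdir [ 0.002  0.    -1.   ] q6 1.81 F [ 1.13 -0.3  -0.36] w 0.0866
shift [ -2.  -53.2 -37.6] turn 0.1808128316855715 rows>= 1.5630279099468307
325.19226210127806 325.19226210127806 275.07046563219603 208.5743665047022 [0.551 0.233 0.386] [[0.0, -0.96, -0.29], [-1.0, -0.0, -0.0], [-0.0, 0.29, -0.96]]
scanner 0.71 [179.3, 126.9, 250.1, 182.7] 215.6 152.6 3029
[227.73435135 151.3761678 ]
[210.17236157 165.94059022]
```

View pics/w1.png

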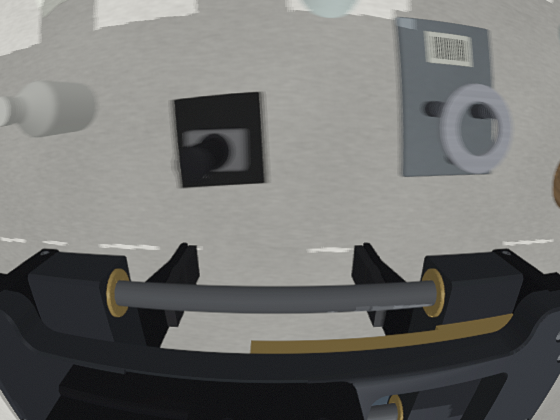

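Run:
```python
from h import *
c=wcam()
a=c['image'][80:200,160:280];save(cv2.resize(a,None,fx=5,fy=5,interpolation=cv2.INTER_CUBIC),'w2.png')
a=c['image'][10:190,380:530];save(cv2.resize(a,None,fx=3.3,fy=3.3,interpolation=cv2.INTER_CUBIC),'w3.png')
print(robot.get_obs()['position'])
```

```text
[0.47114035 0.23030824 0.24739402]
```

View pics/w2.png

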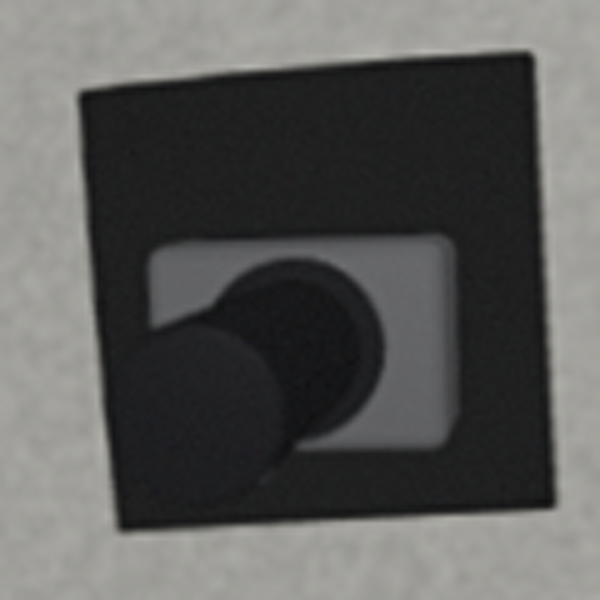

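View pics/w3.png

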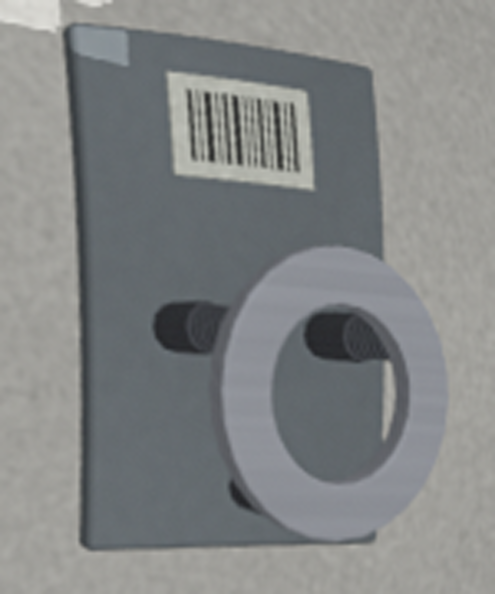

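Run:
```python
from h import *
c=wcam()
def P(pts,s,off,z): return np.array([wz(c,x/s+off[0],y/s+off[1],z)[:2] for x,y in pts])
pad=P([(82,92),(532,53),(555,507),(120,530)],5,(160,80),.004)
hd=P([(148,243),(452,235)],5,(160,80),.038)
la=P([(167,71),(307,91),(315,190),(174,176)],3.3,(380,10),.013)
def quad(n,q):
    e=np.roll(q,-1,0)-q;print(n,q.mean(0).round(4),np.linalg.norm(e,axis=1).round(4),np.degrees(np.arctan2(e[:,1],e[:,0])).round(1))
quad('pad',pad);quad('label',la)
e=hd[1]-hd[0];print('head',hd.round(4),np.linalg.norm(e),np.degrees(np.arctan2(e[1],e[0])))
print('handle top',P([(197,415)],5,(160,80),.134),'base',P([(300,345)],5,(160,80),.038))
print('ringL/R/T/B',P([(222,400),(447,390),(335,246),(335,540)],3.3,(380,10),.076).round(4))
print('hole',P([(272,390),(410,390),(340,304),(340,484)],3.3,(380,10),.076).round(4))
```

```text
pad [0.5195 0.2924] [0.1072 0.1079 0.1076 0.1076] [ -86.8 -176.9   93.     2.9]
label [0.6455 0.0095] [0.0646 0.0405 0.0654 0.041 ] [ -86.2 -175.5   94.3    3.3]
head [[0.5347 0.324 ]
 [0.535  0.2576]] 0.06636525807314118 -89.72680525487314
handle top [[0.51136965 0.29141743]] base [[0.51162507 0.29071828]]
ringL/R/T/B [[ 0.5415  0.0526]
 [ 0.5549 -0.0452]
 [ 0.597   0.0101]
 [ 0.4987  0.0007]]
hole [[ 0.5465  0.0335]
 [ 0.5528 -0.0269]
 [ 0.5779  0.0072]
 [ 0.5179  0.0014]]
```

Run:
```python
from h import *
plan([.5115,.291,.1],-89.8)
```

```text
t 3.45 pos [0.4711 0.2292 0.2474] tool y yaw -89.76 xdir [-0.001 -0.001 -1.   ] q6 1.81 F [-0.76  0.4  -0.09] w 0.0871
shift [147.3 -61.7 -40.7] turn 0.035652320904020485 rows>= 3.9530673858833794
```

Emit:
move_arm(commands=[[-1,0,-31,-20,0],[-1,0,-62,-41,0],[-1,30,-62,-41,0],[-1,60,-62,-41,0],[-1,60,-62,-41,0]])

```text
time: 3.87
position: [0.5092, 0.2884, 0.1824]
tool_rot: [-0.703, 0.001, 0.711, -0.002]
ft_force: [-1.3, 0.1, 0.2]
grip_width: 0.0869
```

Run:
```python
from h import *
plan([.5115,.291,.1],-89.8)
c=wcam();save(c['image'],'w4.png');print(wproj(c,[.5115,.291,.134]))
```

```text
t 3.8667 pos [0.5092 0.2884 0.1824] tool y yaw -89.96 xdir [-0.011 -0.004 -1.   ] q6 1.9 F [-1.26  0.06  0.2 ] w 0.0869
shift [82.4 -2.9 -3.3] turn -0.1581109891676391 rows>= 1.9782759091608673
[271.98610537 238.99652275]
```

View pics/w4.png

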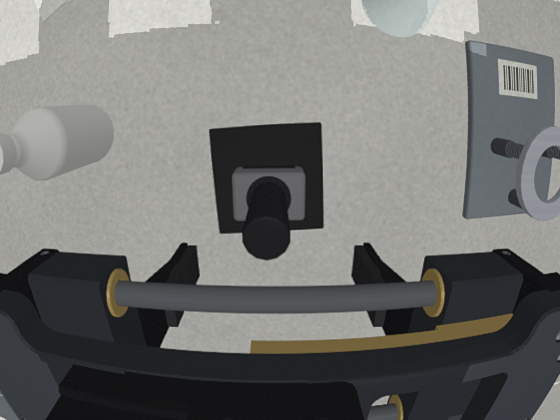

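Run:
```python
from h import *
plan([.5115,.291,.1],-89.8)
c=wcam();r=robot.regions_of(c,'scanner')[0]
im=c['image'][225:270,235:300];g=im.mean(2);print(wproj(c,[.5115,.291,.134]))
m=(g<60);ys,xs=np.nonzero(m);print(xs.min()+235,xs.max()+235,ys.max()+225)
row=g[14];x=np.nonzero(row<70)[0];print(x.min()+235,x.max()+235); print([wz(c,u,239,.134).round(4) for u in (x.min()+235,x.max()+236)])
```

```text
t 3.9167 pos [0.5102 0.2889 0.1848] tool y yaw -89.97 xdir [-0.008 -0.003 -1.   ] q6 1.9 F [ 0.07 -1.13 -0.01] w 0.0868
shift [84.8 -2.4 -2. ] turn -0.16586334891137255 rows>= 2.0342559326738847
[272.79010874 239.36876571]
235 299 258
244 289
[array([0.5117, 0.3091, 0.134 ]), array([0.5117, 0.2802, 0.134 ])]
```

Emit:
move_arm(commands=[[-1,30,-2,0,0],[-1,60,-2,0,0],[-1,87,-2,0,0],[-1,87,-2,0,0],[-1,87,-2,0,0],[-1,87,-2,0,0]])

```text
time: 4.52
position: [0.5142, 0.2937, 0.103]
tool_rot: [0.709, 0.001, -0.706, 0.0]
ft_force: [-0.4, 0.1, -0.6]
grip_width: 0.0874
```

Run:
```python
from h import *
plan([.5115,.293,.1],-89.8)
c=wcam();save(c['image'],'w5.png')
```

```text
t 4.5167 pos [0.5142 0.2937 0.103 ] tool y yaw -89.86 xdir [ 0.004  0.001 -1.   ] q6 1.9 F [-0.43  0.06 -0.62] w 0.0874
shift [3.  0.7 2.8] turn -0.06360485646243319 rows>= 0.09904752956322355
```

View pics/w5.png

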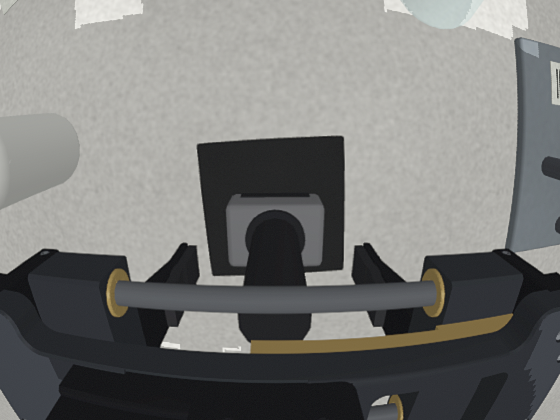

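Emit:
move_arm(commands=[[1,1,0,1,0],[1,1,0,1,0],[1,1,0,1,0],[1,1,0,1,0],[1,1,0,1,0],[1,1,0,1,0],[1,1,0,1,0],[1,1,0,1,0]], newtons=25)

```text
time: 5.23
position: [0.5114, 0.2935, 0.0995]
tool_rot: [-0.707, -0.001, 0.707, -0.001]
ft_force: [-0.0, -0.4, 0.2]
grip_width: 0.0416
```

Run:
```python
from h import *
plan([.5115,.293,.1],-89.8)
```

```text
t 5.2333 pos [0.5114 0.2935 0.0995] tool y yaw -89.83 xdir [-0. -0. -1.] q6 1.9 F [-0.02 -0.36  0.2 ] w 0.0416
shift [-0.5  0.5 -0.1] turn -0.025977345298983323 rows>= 0.017649170294823574
```

Still closing; a few more rows, then lift.

Emit:
move_arm(commands=[[1,0,0,0,0],[1,0,0,0,0],[1,0,0,0,0],[1,0,0,0,0],[1,0,0,0,0],[1,0,0,0,0]])

```text
time: 5.73
position: [0.5113, 0.2934, 0.0994]
tool_rot: [-0.707, -0.001, 0.707, -0.001]
ft_force: [0.3, -0.5, -0.5]
grip_width: 0.0304
```

Emit:
move_arm(commands=[[1,-8,0,0,0],[1,-20,0,0,0],[1,-40,0,0,0],[1,-60,0,0,0],[1,-80,0,0,0],[1,-90,0,0,0],[1,-90,0,0,0]])

```text
time: 6.32
position: [0.5132, 0.2942, 0.1931]
tool_rot: [0.709, 0.002, -0.705, 0.0]
ft_force: [1.4, -0.6, -1.0]
grip_width: 0.0302
```

Run:
```python
from h import *
plan([.6455,.0095,.19],-86.4)
c=wcam();save(c['image'],'w6.png')
```

```text
t 6.3167 pos [0.5132 0.2942 0.1931] tool y yaw -89.82 xdir [ 0.007  0.002 -1.   ] q6 1.9 F [ 1.44 -0.6  -0.95] w 0.0302
shift [   3.4  285.1 -131.4] turn -3.4203802674452533 rows>= 7.528028263855142
```

View pics/w6.png

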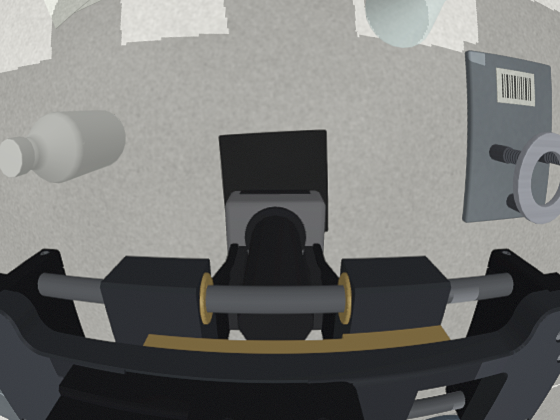

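Emit:
move_arm(commands=[[1,0,15,-7,0],[1,0,45,-21,0],[1,0,80,-38,-1],[1,0,116,-55,-1],[1,0,152,-72,-2],[1,0,188,-89,-2],[1,0,222,-105,-3],[1,0,250,-118,-3.4]])

```text
time: 7.03
position: [0.6303, 0.041, 0.1879]
tool_rot: [-0.706, -0.022, 0.708, -0.022]
ft_force: [0.2, 0.5, -1.4]
grip_width: 0.0307
```

Emit:
move_arm(commands=[[1,0,18,-9,0],[1,0,30,-14,0],[1,5,34,-16,0],[1,15,34,-16,0],[1,25,34,-16,0],[1,35,34,-16,0],[1,41,34,-16,0],[1,41,34,-16,0]])

```text
time: 7.7
position: [0.6462, 0.0125, 0.146]
tool_rot: [-0.705, -0.023, 0.709, -0.022]
ft_force: [0.5, 0.0, -1.6]
grip_width: 0.0304
```

Run:
```python
from h import *
plan([.6455,.0095,.149],-86.4)
c=wcam();save(c['image'],'w7.png')
plan([.6455,.0095,.149],-86.4)
s=robot.camera('scene');im=s['image'][100:300,200:400];save(cv2.resize(im,None,fx=3,fy=3,interpolation=cv2.INTER_CUBIC),'s2.png')
```

```text
t 7.7 pos [0.6462 0.0125 0.146 ] tool y yaw -86.33 xdir [-0.005  0.001 -1.   ] q6 1.35 F [ 0.49  0.05 -1.55] w 0.0304
shift [-3.   2.9  0.9] turn 0.06631193908690136 rows>= 0.10255053846042181
t 7.75 pos [0.647  0.0121 0.1471] tool y yaw -86.35 xdir [-0.003  0.001 -1.   ] q6 1.35 F [-0.27  0.27 -1.31] w 0.0302
shift [-1.9  2.5  1.7] turn 0.05362473220235131 rows>= 0.08530041835929537
```

View pics/w7.png

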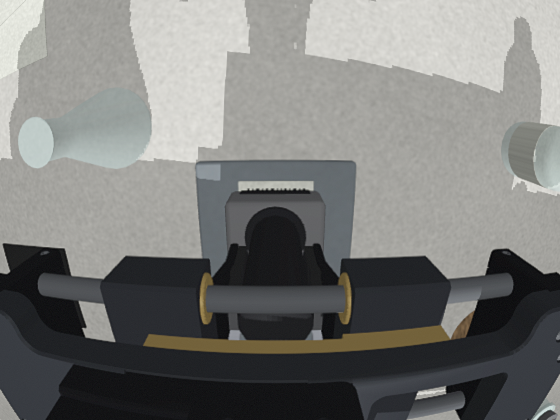

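View pics/s2.png

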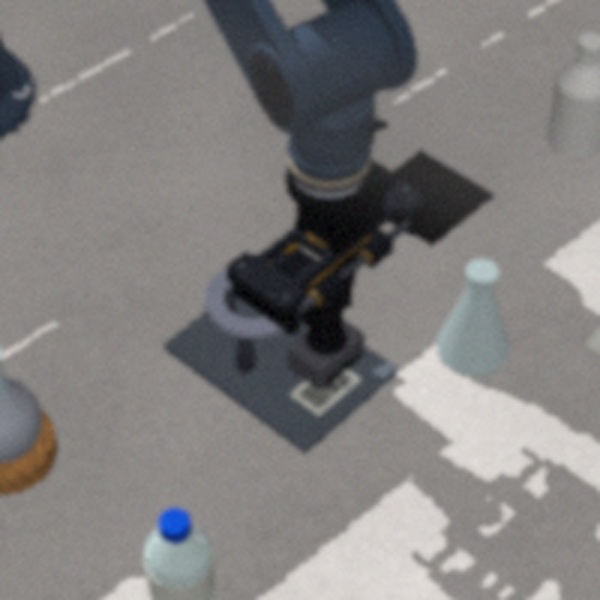

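Run:
```python
from h import *
c=wcam();print(wz(c,239,181,.013),wz(c,313.5,181,.013),wz(c,275,192,.0875))
r=R.from_euler('z',3.5,degrees=True).as_matrix()
for s in(32,-32):
  print(wproj(c,np.array([.6455,.0095,.013])+r@np.array([.02,s/1000,0])))
plan([.6455,.0095,.149],-86.4)
```

```text
[0.66671032 0.04507061 0.013     ] [ 0.6708261  -0.01891961  0.013     ] [0.67742296 0.01467629 0.0875    ]
[241.63337355 184.77807179]
[315.76506803 185.03061128]
t 7.85 pos [0.6483 0.0115 0.1486] tool y yaw -86.38 xdir [ 0.  0. -1.] q6 1.35 F [-0.25 -0.5  -1.75] w 0.0306
shift [-0.4  1.8  2.9] turn 0.02091863729464194 rows>= 0.08338220774742762
```

Emit:
move_arm(commands=[[1,0,0,0,0],[1,0,0,0,0],[1,0,0,0,0],[1,0,0,0,0],[1,0,0,0,0],[1,0,0,0,0],[1,0,0,0,0],[1,0,0,0,0]])

```text
time: 8.52
position: [0.6482, 0.0108, 0.1486]
tool_rot: [-0.707, -0.022, 0.707, -0.022]
ft_force: [-0.9, -0.4, -0.8]
grip_width: 0.0305
```

Emit:
move_arm(commands=[[1,0,0,0,0],[1,0,0,0,0],[1,0,0,0,0],[1,0,0,0,0],[1,0,0,0,0],[1,0,0,0,0],[1,0,0,0,0],[1,0,0,0,0]])

```text
time: 9.18
position: [0.6482, 0.0109, 0.1485]
tool_rot: [-0.707, -0.022, 0.707, -0.022]
ft_force: [0.5, 0.1, -2.0]
grip_width: 0.0302
```

Emit:
move_arm(commands=[[1,0,0,0,0],[1,0,0,0,0],[1,0,0,0,0],[1,0,0,0,0],[1,0,0,0,0],[1,0,0,0,0],[1,0,0,0,0],[1,0,0,0,0]])

```text
time: 9.85
position: [0.6482, 0.0109, 0.1486]
tool_rot: [0.707, 0.022, -0.707, 0.022]
ft_force: [-0.3, -0.0, -2.4]
grip_width: 0.0307
```

Emit:
move_arm(commands=[[1,0,0,0,0],[1,0,0,0,0],[1,0,0,0,0],[1,0,0,0,0]])

```text
time: 10.18
position: [0.6482, 0.0109, 0.1486]
tool_rot: [0.707, 0.022, -0.707, 0.022]
ft_force: [0.5, 0.2, -2.2]
grip_width: 0.0307
```

Run:
```python
from h import *
c=wcam();save(c['image'],'w8.png')
plan([.517,.2925,.19],-89.8)
```

```text
t 10.2333 pos [0.6482 0.0109 0.1486] tool y yaw -86.43 xdir [ 0.  0. -1.] q6 1.35 F [ 0.02  0.03 -2.28] w 0.0304
shift [ -41.4 -289.3  113.4] turn 3.371342560187756 rows>= 7.516750176638989
```

View pics/w8.png

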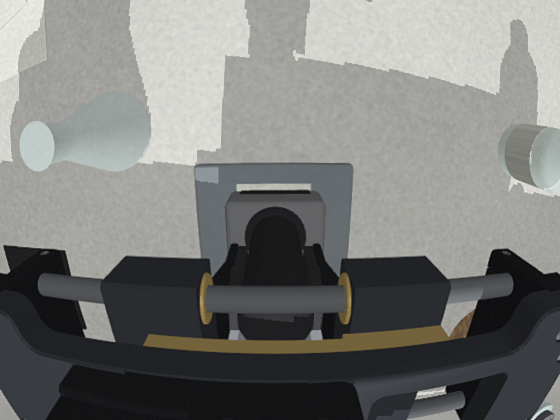

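Emit:
move_arm(commands=[[1,-20,-6,2,0],[1,-40,-25,10,0],[1,-41,-60,24,1],[1,-41,-96,38,1],[1,-41,-132,52,2],[1,-41,-168,66,2],[1,-41,-204,80,3],[1,-41,-236,92,3.4]])

```text
time: 10.9
position: [0.5402, 0.2426, 0.1897]
tool_rot: [-0.707, -0.001, 0.707, -0.001]
ft_force: [0.3, 0.2, -1.8]
grip_width: 0.0306
```

Emit:
move_arm(commands=[[1,0,-22,8,0],[1,0,-40,16,0],[1,0,-52,21,0],[1,15,-53,21,0],[1,35,-53,21,0],[1,50,-53,21,0],[1,60,-53,21,0],[1,70,-53,21,0]])

```text
time: 11.57
position: [0.5207, 0.2933, 0.1188]
tool_rot: [-0.707, -0.001, 0.707, -0.001]
ft_force: [-0.1, 1.2, -1.9]
grip_width: 0.0307
```

Run:
```python
from h import *
c=wcam();save(c['image'],'w9.png')
plan([.517,.2925,.0995],-89.8)
```

```text
t 11.6167 pos [0.5198 0.2929 0.1171] tool y yaw -89.87 xdir [-0.003 -0.001 -1.   ] q6 1.89 F [-0.46  0.34 -2.36] w 0.0306
shift [17.6  0.4  2.8] turn -0.06530801724528601 rows>= 0.4264100520737424
```

View pics/w9.png

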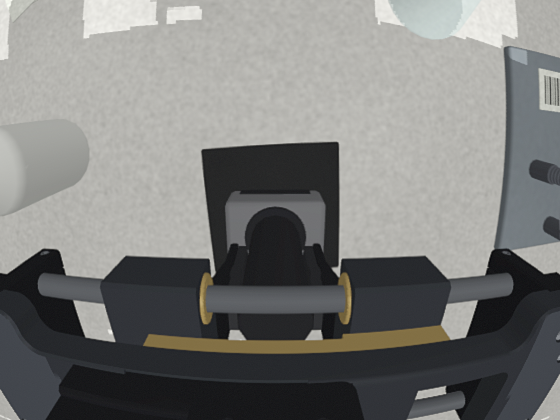

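Emit:
move_arm(commands=[[1,8,0,0,0],[1,13,0,0,0],[1,15,0,0,0],[1,16,0,0,0],[1,17,0,0,0],[1,17,0,0,0],[1,17,0,0,0]])

```text
time: 12.2
position: [0.5208, 0.2937, 0.1029]
tool_rot: [0.707, 0.001, -0.707, 0.001]
ft_force: [-0.4, -0.2, -1.1]
grip_width: 0.0305
```

Run:
```python
from h import *
c=wcam();save(c['image'],'w10.png')
plan([.517,.2925,.0995],-89.8)
```

```text
t 12.25 pos [0.5208 0.2937 0.103 ] tool y yaw -89.83 xdir [ 0.001  0.    -1.   ] q6 1.89 F [ 0.19 -0.87 -2.06] w 0.0302
shift [3.5 1.2 3.8] turn -0.027752793543072585 rows>= 0.1261357250945935
```

View pics/w10.png

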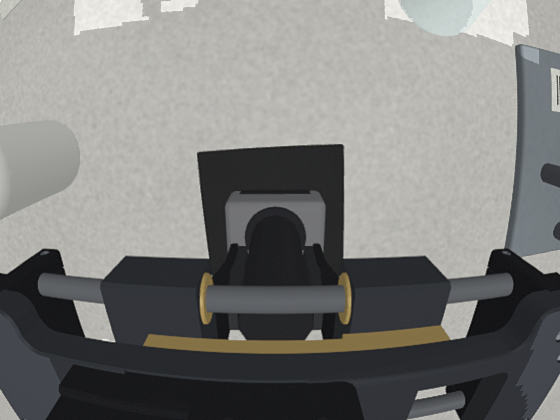

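Still 3.5 mm above (force −2 N = weight only). Lower the rest in small steps.

Emit:
move_arm(commands=[[1,1,0,0,0],[1,2,0,0,0],[1,3,0,0,0],[1,3.5,0,0,0],[1,4,0,0,0],[1,4,0,0,0],[1,4,0,0,0],[1,4,0,0,0]])

```text
time: 12.92
position: [0.5206, 0.2937, 0.0993]
tool_rot: [0.707, 0.001, -0.707, 0.001]
ft_force: [-1.3, -0.2, 5.1]
grip_width: 0.0303
```

Run:
```python
from h import *
plan([.517,.2925,.0995],-89.8)
```

```text
t 12.9167 pos [0.5206 0.2937 0.0993] tool y yaw -89.82 xdir [ 0.  0. -1.] q6 1.89 F [-1.3  -0.21  5.06] w 0.0303
shift [-0.2  1.2  3.6] turn -0.019245040373746747 rows>= 0.09120816642067042
```

Contact (+5 N). Release.

Emit:
move_arm(commands=[[-1,0,0,0,0],[-1,0,0,0,0],[-1,0,0,0,0],[-1,0,0,0,0],[-1,0,0,0,0],[-1,0,0,0,0],[-1,0,0,0,0],[-1,0,0,0,0]])

```text
time: 13.58
position: [0.5205, 0.2936, 0.0985]
tool_rot: [-0.707, -0.001, 0.707, -0.001]
ft_force: [0.8, -0.7, 0.6]
grip_width: 0.0758
```

Emit:
move_arm(commands=[[-1,0,0,0,0],[-1,0,0,0,0],[-1,0,0,0,0],[-1,0,0,0,0],[-1,0,0,0,0],[-1,0,0,0,0]])

```text
time: 14.08
position: [0.5206, 0.2936, 0.0986]
tool_rot: [0.707, 0.001, -0.707, 0.001]
ft_force: [1.2, -0.3, 0.2]
grip_width: 0.087
```

Run:
```python
from h import *
c=wcam();save(c['image'],'w11.png')
plan([.517,.2925,.25],-89.8)
```

```text
t 14.1333 pos [0.5206 0.2936 0.0986] tool y yaw -89.83 xdir [ 0.  0. -1.] q6 1.89 F [-0.08 -0.27  0.12] w 0.0872
shift [-151.4    1.1    3.6] turn -0.03234139030409722 rows>= 3.6328146137242543
```

View pics/w11.png

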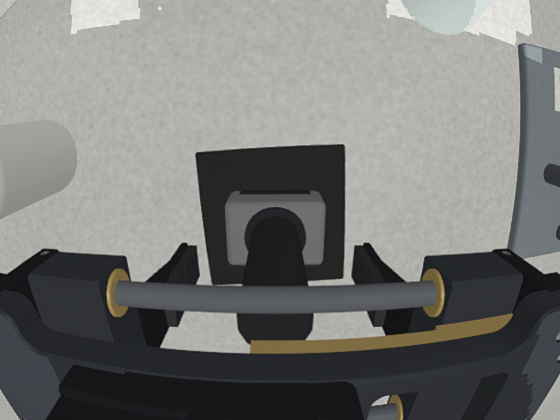

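Emit:
move_arm(commands=[[-1,-20,0,0,0],[-1,-55,0,0,0],[-1,-95,0,0,0],[-1,-130,0,0,0],[-1,-152,0,0,0],[-1,-152,0,0,0]])

```text
time: 14.63
position: [0.5237, 0.2949, 0.2568]
tool_rot: [0.711, 0.003, -0.703, -0.0]
ft_force: [0.3, -0.4, 0.1]
grip_width: 0.0871
```

Run:
```python
from h import *
c=wcam();save(c['image'],'w12.png')
plan([.47,-.12,.25],-89.8)
```

```text
t 14.6833 pos [0.5222 0.2943 0.2539] tool y yaw -89.82 xdir [ 0.007  0.002 -1.   ] q6 1.89 F [-0.18 -0.98 -1.01] w 0.0869
shift [  2.6 414.1  53.5] turn -0.019380460360181928 rows>= 10.013604867258387
```

View pics/w12.png

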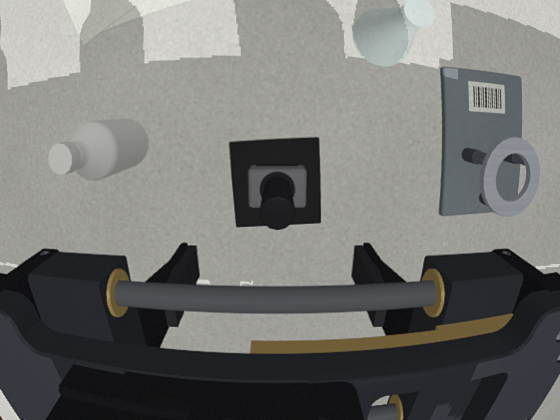

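Scanner stands upright near the pad's middle (head ≈ (277,187) on pad ≈ (276,182)). On to the flask.

Emit:
move_arm(commands=[[-1,0,30,5,0],[-1,0,70,12,0],[-1,0,110,18,0],[-1,0,150,24,0],[-1,0,190,30,0],[-1,0,230,36,0],[-1,0,270,42,0],[-1,0,310,48,0]])

```text
time: 15.35
position: [0.4717, -0.0179, 0.2491]
tool_rot: [-0.706, -0.001, 0.708, -0.001]
ft_force: [1.0, 0.1, 0.3]
grip_width: 0.0871
```

Emit:
move_arm(commands=[[-1,0,40,2,0],[-1,0,80,4,0],[-1,0,110,5,0],[-1,0,130,5,0],[-1,0,140,5,0],[-1,0,140,5,0],[-1,0,140,5,0]])

```text
time: 15.93
position: [0.4681, -0.1557, 0.2495]
tool_rot: [-0.706, -0.002, 0.708, -0.0]
ft_force: [-0.6, 0.1, -0.8]
grip_width: 0.087
```

Run:
```python
from h import *
plan([.485,-.253,.25],-89.8)
c=wcam();save(c['image'],'w13.png')
for t in ['flask','cork_ring','ring']:
    for r in robot.regions_of(c,t)[:2]:
        ys,xs=np.nonzero(r['pixels']);print(t,round(r['p'],2),r['bbox'],xs.mean().round(1),ys.mean().round(1),len(xs))
```

```text
t 15.9333 pos [ 0.4681 -0.1557  0.2495] tool y yaw -89.87 xdir [-0.002  0.002 -1.   ] q6 1.02 F [-0.58  0.06 -0.77] w 0.087
shift [ -0.7  97.3 -16.6] turn -0.07359679377580619 rows>= 2.367448334837799
flask 0.9 [338.9, 135.1, 437.5, 218.5] 386.1 178.4 5387
flask 0.59 [0.6, 138.0, 5.1, 166.5] 1.7 154.2 121
cork_ring 0.94 [326.2, 124.5, 402.8, 208.5] 350.0 155.6 1672
ring 0.93 [78.9, 70.2, 164.8, 163.7] 122.3 116.7 4369
```

View pics/w13.png

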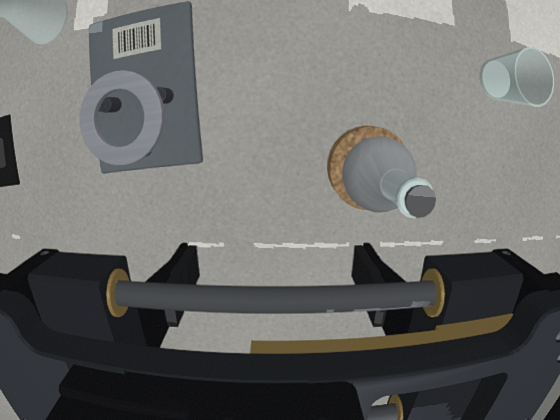

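Run:
```python
from h import *
c=wcam()
plan([.485,-.253,.25],-89.8)
a=c['image'][110:230,315:455];save(cv2.resize(a,None,fx=5,fy=5,interpolation=cv2.INTER_CUBIC),'w14.png')
a=c['image'][0:180,70:210];save(cv2.resize(a,None,fx=3.3,fy=3.3,interpolation=cv2.INTER_CUBIC),'w15.png')
print(wz(c,420,201,.164))
```

```text
t 16.1833 pos [ 0.4688 -0.1551  0.2505] tool y yaw -89.71 xdir [-0.  0. -1.] q6 1.02 F [ 0.53 -0.23  0.55] w 0.0871
shift [  0.4  98.  -15.7] turn 0.08784081842837566 rows>= 2.3806045249777763
[ 0.48636459 -0.26495918  0.164     ]
```

View pics/w14.png

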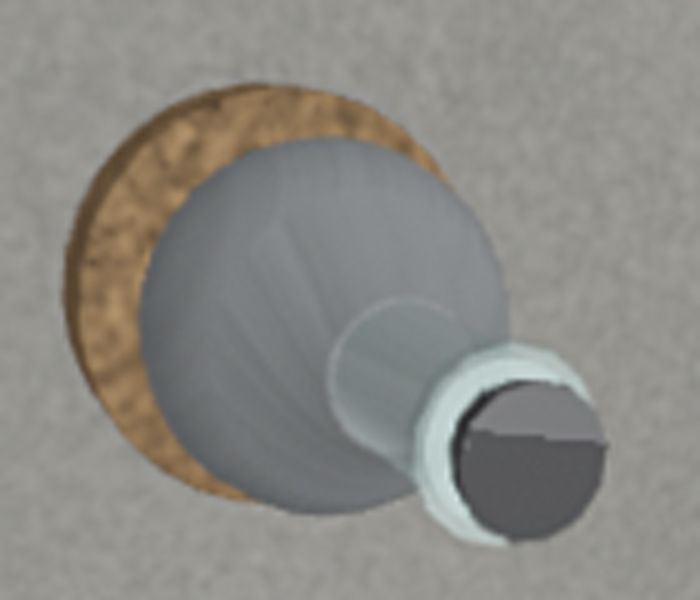

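View pics/w15.png

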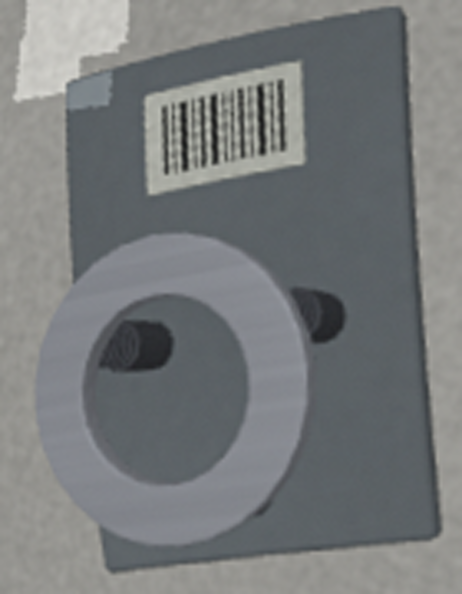

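Run:
```python
from h import *
c=wcam()
print('stopper',wz(c,421,202,.164),'bulb',wz(c,379.8,175.2,.055))
def P(pts,s,off,z): return np.array([wz(c,x/s+off[0],y/s+off[1],z)[:2] for x,y in pts])
la=P([(145,97),(302,62),(305,163),(148,195)],3.3,(70,0),.013)
e=np.roll(la,-1,0)-la;print('label',la.mean(0),np.degrees(np.arctan2(e[:,1],e[:,0])).round(1), np.linalg.norm(e,axis=1))
L=la.mean(0)
ho=P([(83,390),(248,390),(167,294),(167,486)],3.3,(70,0),.076);print('hole',ho,ho.mean(0))
ou=P([(35,390),(308,390),(170,233),(170,546)],3.3,(70,0),.076);print('outer',ou.mean(0))
f=P([(0,0)],1,(0,0),0)
```

```text
stopper [ 0.48568418 -0.26624822  0.164     ] bulb [ 0.48498011 -0.26703921  0.055     ]
label [0.64648205 0.01257996] [ -86.3 -176.7   93.9    3.8] [0.06451366 0.03946232 0.06422753 0.03963068]
hole [[ 0.55154494  0.03590957]
 [ 0.54682144 -0.02375502]
 [ 0.57907714  0.00344974]
 [ 0.5186012   0.00630842]] [0.54901118 0.00547818]
outer [0.54918013 0.00521827]
```

Emit:
move_arm(commands=[[-1,0,35,-6,0],[-1,0,75,-12,0],[-1,0,100,-16,0],[-1,0,110,-17,0],[-1,0,111,-17,0],[-1,0,111,-17,0],[-1,0,111,-17,0]])

```text
time: 16.82
position: [0.4856, -0.2655, 0.2502]
tool_rot: [-0.707, -0.002, 0.708, -0.001]
ft_force: [-0.0, -0.6, -0.2]
grip_width: 0.087
```

Run:
```python
from h import *
plan([.4855,-.2665,.132],-89.8)
c=wcam();plan([.4855,-.2665,.132],-89.8)
save(c['image'],'w16.png')
a=c['image'][140:280,205:345];save(cv2.resize(a,None,fx=4,fy=4,interpolation=cv2.INTER_CUBIC),'w17.png')
print(wproj(c,[.4855,-.2665,.164]),wproj(c,[.4855,-.2665,.055]))
```

```text
t 16.8167 pos [ 0.4856 -0.2655  0.2502] tool y yaw -89.77 xdir [-0.001  0.002 -1.   ] q6 0.86 F [-0.05 -0.63 -0.16] w 0.087
shift [ 1.182e+02  1.200e+00 -1.000e-01] turn 0.029054219406305037 rows>= 2.8358242644819747
t 16.8667 pos [ 0.4856 -0.2654  0.2504] tool y yaw -89.74 xdir [-0.001  0.002 -1.   ] q6 0.86 F [-0.34  0.29  0.08] w 0.0869
shift [118.4   1.3  -0. ] turn 0.05689506627037133 rows>= 2.838655468325428
[277.87393561 223.015742  ] [277.2145001  188.43021802]
```

View pics/w17.png

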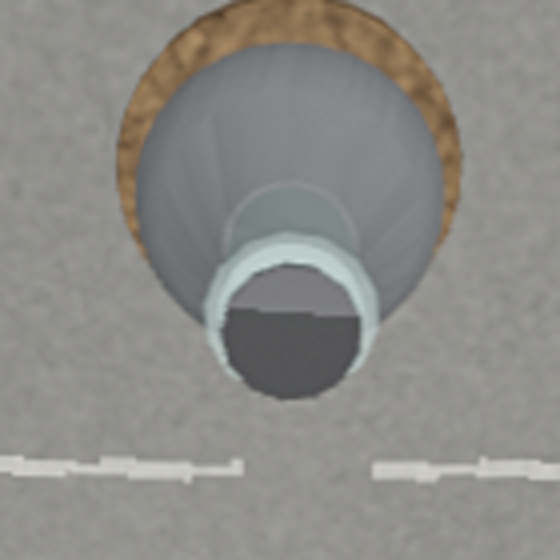

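Emit:
move_arm(commands=[[-1,20,0,0,0],[-1,50,0,0,0],[-1,80,0,0,0],[-1,102,0,0,0],[-1,114,0,0,0],[-1,118,0,0,0],[-1,118,0,0,0],[-1,118,0,0,0]])

```text
time: 17.53
position: [0.4866, -0.2669, 0.1332]
tool_rot: [0.707, 0.001, -0.707, 0.002]
ft_force: [-0.2, -0.8, 0.1]
grip_width: 0.0872
```

Run:
```python
from h import *
plan([.4855,-.2665,.132],-89.8)
c=wcam();save(c['image'],'w18.png')
```

```text
t 17.5333 pos [ 0.4866 -0.2669  0.1332] tool y yaw -89.77 xdir [ 0.001 -0.    -1.   ] q6 0.86 F [-0.24 -0.79  0.12] w 0.0872
shift [ 1.2 -0.4  1.1] turn 0.03169411073972128 rows>= 0.04092681381259445
```

View pics/w18.png

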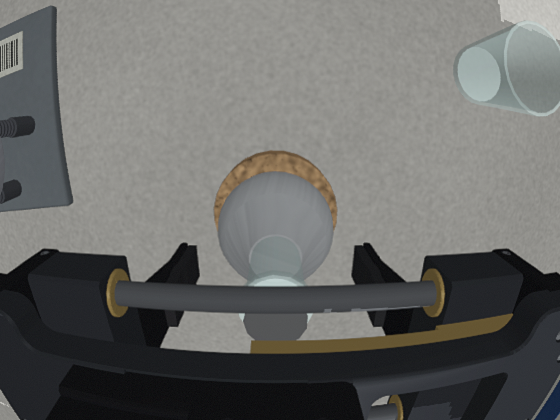

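Emit:
move_arm(commands=[[1,0,0,0,0],[1,0,0,0,0],[1,0,0,0,0],[1,0,0,0,0],[1,0,0,0,0],[1,0,0,0,0],[1,0,0,0,0],[1,0,0,0,0]], newtons=36)

```text
time: 18.25
position: [0.4862, -0.2675, 0.1325]
tool_rot: [-0.707, -0.001, 0.707, -0.001]
ft_force: [0.2, -0.2, 0.1]
grip_width: 0.0417
```

Emit:
move_arm(commands=[[1,0,0,0,0],[1,0,0,0,0],[1,0,0,0,0],[1,0,0,0,0],[1,0,0,0,0],[1,0,0,0,0],[1,0,0,0,0]])

```text
time: 18.83
position: [0.4862, -0.2674, 0.1325]
tool_rot: [-0.707, -0.001, 0.707, -0.001]
ft_force: [-0.8, -0.0, 0.5]
grip_width: 0.0322
```

Emit:
move_arm(commands=[[1,-8,0,0,0],[1,-20,0,0,0],[1,-40,0,0,0],[1,-65,0,0,0],[1,-85,0,0,0],[1,-92,0,0,0],[1,-92,0,0,0],[1,-92,0,0,0]])

```text
time: 19.5
position: [0.4858, -0.2672, 0.2243]
tool_rot: [-0.707, -0.001, 0.707, -0.001]
ft_force: [0.7, 1.0, -1.8]
grip_width: 0.0322
```

Run:
```python
from h import *
plan([.5485,.005,.224],-89.8)
c=wcam();save(c['image'],'w19.png')
```

```text
t 19.5 pos [ 0.4858 -0.2672  0.2243] tool y yaw -89.83 xdir [-0.  0. -1.] q6 0.86 F [ 0.68  1.04 -1.82] w 0.0322
shift [   0.3 -272.   -63.5] turn -0.02925141860596625 rows>= 6.697799177625525
```

View pics/w19.png

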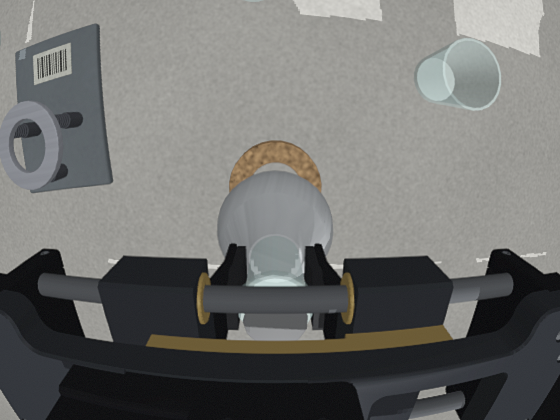

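Run:
```python
from h import *
c=wcam()
a=c['image'][150:350,195:355];save(cv2.resize(a,None,fx=3.7,fy=3,interpolation=cv2.INTER_CUBIC),'w20.png')
s=robot.camera('scene');save(cv2.resize(s['image'][150:280,140:260],None,fx=4.5,fy=4.5,interpolation=cv2.INTER_CUBIC),'s3.png')
plan([.5485,.005,.224],-89.8)
M=rot
for h in (135,93,131): 
  for w in(.014,.017): print(h,wproj(c,[.486,-.267+w,.224-.118+h/1000]).round(1))
```

```text
t 19.65 pos [ 0.4853 -0.2667  0.223 ] tool y yaw -89.83 xdir [-0.003  0.002 -1.   ] q6 0.86 F [ 0.78 -0.44 -3.14] w 0.0321
shift [  -0.6 -271.6  -64. ] turn -0.030716630002743273 rows>= 6.690662412559566
135 [245.4 300.3]
135 [238.6 300.2]
93 [251.8 258.9]
93 [246.4 258.9]
131 [246.2 295.5]
131 [239.5 295.4]
```

View pics/w20.png

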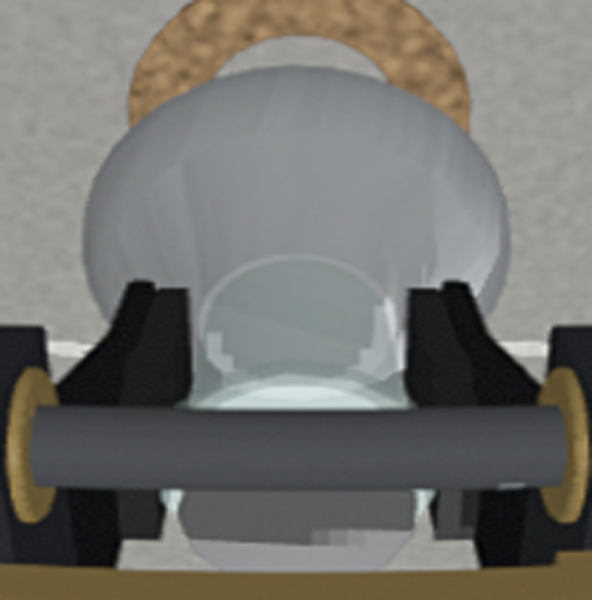

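View pics/s3.png

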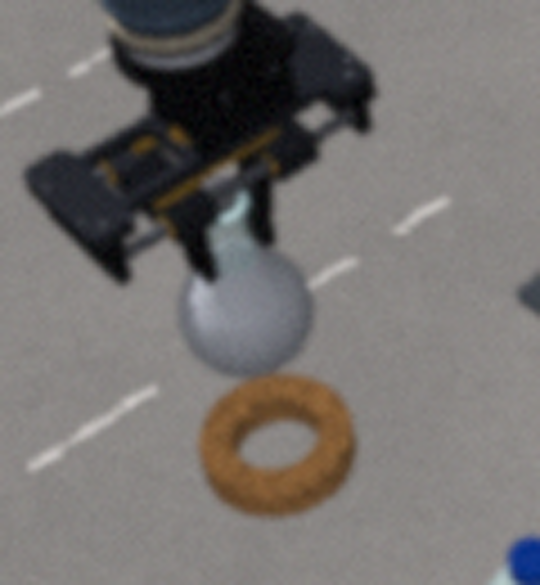

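Emit:
move_arm(commands=[[1,0,-12,-3,0],[1,0,-40,-9,0],[1,0,-76,-18,0],[1,0,-114,-27,0],[1,0,-152,-36,0],[1,0,-190,-45,0],[1,0,-222,-52,0],[1,0,-245,-57,0]])

```text
time: 20.32
position: [0.5419, -0.0182, 0.2237]
tool_rot: [-0.706, -0.002, 0.708, -0.001]
ft_force: [0.1, -0.8, -2.4]
grip_width: 0.0322
```

Emit:
move_arm(commands=[[1,0,-14,-3,0],[1,0,-23,-5,0],[1,0,-27,-6,0],[1,0,-27,-6,0],[1,0,-27,-6,0],[1,0,-27,-6,0],[1,0,-27,-6,0]])

```text
time: 20.9
position: [0.5483, 0.0037, 0.2245]
tool_rot: [-0.707, -0.0, 0.707, -0.001]
ft_force: [-0.0, 0.1, -2.7]
grip_width: 0.032
```

Run:
```python
from h import *
plan([.5485,.005,.1815],-89.8)
c=wcam();save(c['image'],'w21.png')
s=robot.camera('scene');save(cv2.resize(s['image'][110:270,210:370],None,fx=3.7,fy=3.7,interpolation=cv2.INTER_CUBIC),'s4.png')
print([proj(s,p) for p in ([.5485,.005,.145],[.5485,.005,.076])])
t=robot.camera('top');save(cv2.resize(t['image'][150:270,210:350],None,fx=4.5,fy=4.5,interpolation=cv2.INTER_CUBIC),'t4.png')
```

```text
t 20.9 pos [0.5483 0.0037 0.2245] tool y yaw -89.92 xdir [-0. -0. -1.] q6 1.37 F [-0.03  0.1  -2.72] w 0.032
shift [43.  -1.4 -0.2] turn -0.12392145541073774 rows>= 1.031395256468768
[array([283.31546154, 181.42771678]), array([283.85334862, 197.45035515])]
```

View pics/w21.png

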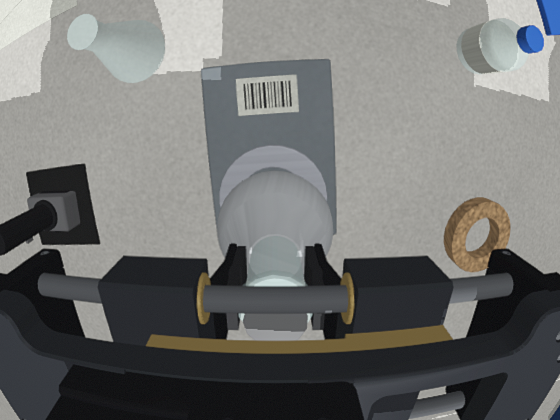

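View pics/s4.png

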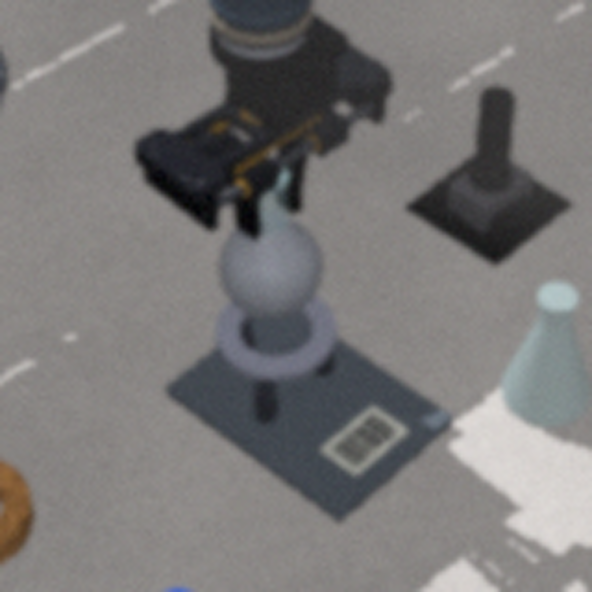

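Run:
```python
from h import *
plan([.5485,.005,.1815],-89.8)
c=wcam()
la=np.array([wz(c,u,v,.013)[:2] for u,v in [(236,79),(297,75),(299,110),(238,115)]])
print(la.mean(0), la.mean(0)-.098*np.array([np.cos(np.radians(3.5)),np.sin(np.radians(3.5))]))
pt=[wproj(c,[.5485+.05*np.cos(a),.005+.05*np.sin(a),.076]) for a in np.linspace(-1.6,1.6,9)]
im=c['image'].copy()
for p in pt: cv2.circle(im,tuple(int(round(x)) for x in p),1,(255,0,0),-1)
save(cv2.resize(im[130:260,195:360],None,fx=4.5,fy=4.5),'w22.png')
```

```text
t 21.05 pos [0.5484 0.004  0.2246] tool y yaw -89.9 xdir [ 0. -0. -1.] q6 1.37 F [-0.59 -0.02 -2.36] w 0.0322
shift [43.1 -1.  -0.1] turn -0.10411296662012148 rows>= 1.0334451584480209
[0.64736684 0.01309953] [0.54954963 0.00711677]
```

View pics/w22.png

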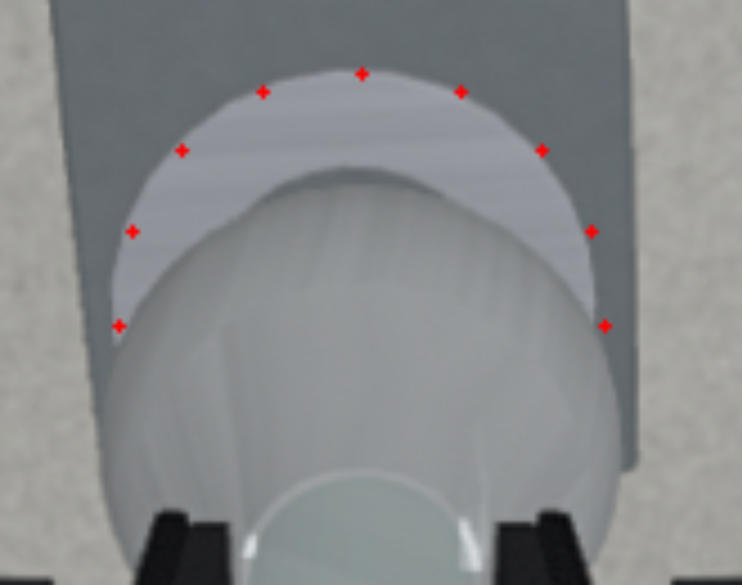

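Emit:
move_arm(commands=[[1,6,-2,-1,0],[1,16,-2.5,-1,0],[1,26,-2.5,-1,0],[1,33,-2.5,-1,0],[1,36,-2.5,-1,0],[1,38,-2.5,-1,0],[1,38,-2.5,-1,0],[1,38,-2.5,-1,0]])

```text
time: 21.77
position: [0.5496, 0.0072, 0.1865]
tool_rot: [0.707, 0.001, -0.707, 0.001]
ft_force: [-0.4, -0.5, -2.3]
grip_width: 0.0321
```

Run:
```python
from h import *
plan([.5495,.0065,.1565],-89.8)
c=wcam()
im=c['image'].copy()
save(cv2.resize(im[130:350,195:360],None,fx=3,fy=2.7),'w23.png')
```

```text
t 21.7667 pos [0.5496 0.0072 0.1865] tool y yaw -89.82 xdir [ 0. -0. -1.] q6 1.38 F [-0.42 -0.53 -2.32] w 0.0321
shift [30.   0.7  0.1] turn -0.024124482189591845 rows>= 0.7206318586480528
```

View pics/w23.png

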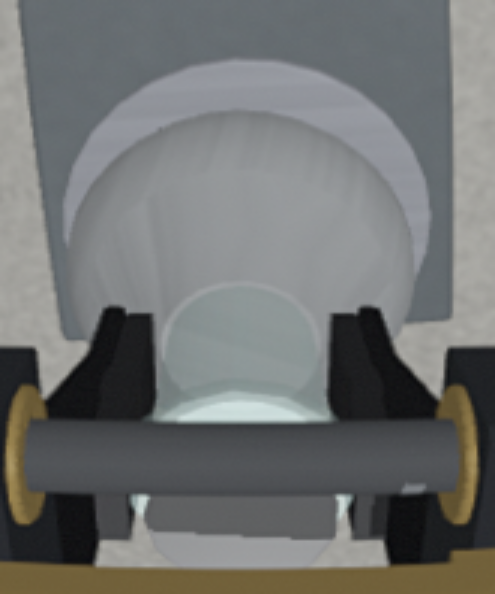

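Emit:
move_arm(commands=[[1,2,1,0,0],[1,4,1.5,0,0],[1,6,1.5,0,0],[1,8,1.5,0,0],[1,10,1.5,0,0],[1,10,1.5,0,0],[1,10,1.5,0,0]])

```text
time: 22.4
position: [0.5502, 0.0055, 0.1772]
tool_rot: [0.708, 0.001, -0.706, 0.001]
ft_force: [0.9, -0.4, 4.8]
grip_width: 0.032
```

Run:
```python
from h import *
plan([.5495,.0055,.1565],-89.8)
```

```text
t 22.4 pos [0.5502 0.0055 0.1772] tool y yaw -89.83 xdir [ 0.002 -0.    -1.   ] q6 1.37 F [ 0.92 -0.44  4.77] w 0.032
shift [20.7  0.   0.7] turn -0.029968453562503328 rows>= 0.4958787544381113
```

Emit:
move_arm(commands=[[1,3,0,0,0],[1,6,0,0,0],[1,9,0,0,0],[1,12,0,0,0],[1,15,0,0,0],[1,17,0,0,0],[1,18,0,0,0],[1,18,0,0,0]])

```text
time: 23.07
position: [0.5507, 0.0056, 0.1599]
tool_rot: [0.708, 0.001, -0.706, 0.001]
ft_force: [1.5, -0.1, 10.6]
grip_width: 0.0322
```

Run:
```python
from h import *
plan([.5495,.0055,.1565],-89.8)
c=wcam()
im=c['image'].copy()
save(cv2.resize(im[130:350,195:360],None,fx=3,fy=2.7),'w24.png')
```

```text
t 23.0667 pos [0.5507 0.0056 0.1599] tool y yaw -89.83 xdir [ 0.003 -0.001 -1.   ] q6 1.37 F [ 1.51 -0.07 10.61] w 0.0322
shift [3.4 0.  1.2] turn -0.028699319553723512 rows>= 0.08618698411941013
```

View pics/w24.png

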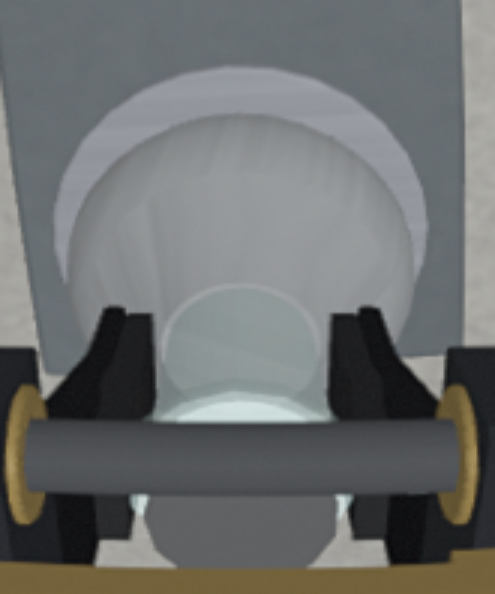

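Emit:
move_arm(commands=[[1,1,0,0,0],[1,2,0,0,0],[1,3,0,0,0],[1,3.5,0,0,0],[1,4,0,0,0],[1,4.5,0,0,0],[1,5,0,0,0],[1,5,0,0,0]])

```text
time: 23.78
position: [0.5513, 0.0055, 0.156]
tool_rot: [0.709, 0.001, -0.705, 0.001]
ft_force: [-0.5, 0.8, 14.4]
grip_width: 0.0323
```

Run:
```python
from h import *
plan([.5495,.0055,.1565],-89.8)
```

```text
t 23.7833 pos [0.5513 0.0055 0.156 ] tool y yaw -89.83 xdir [ 0.005 -0.001 -1.   ] q6 1.37 F [-0.54  0.8  14.4 ] w 0.0323
shift [-0.5  0.   1.8] turn -0.027602594662482716 rows>= 0.044408616222868395
```

Emit:
move_arm(commands=[[1,0.5,0,0,0],[1,1,0,0,0],[1,1,0,0,0],[1,1,0,0,0],[1,1,0,0,0],[1,1,0,0,0],[1,1,0,0,0],[1,1,0,0,0]])

```text
time: 24.45
position: [0.5517, 0.0055, 0.1559]
tool_rot: [0.709, 0.001, -0.705, 0.001]
ft_force: [-1.3, 0.6, 19.3]
grip_width: 0.032
```

Run:
```python
from h import *
plan([.5495,.0055,.1565],-89.8)
c=wcam();save(c['image'],'w25.png')
s=robot.camera('scene');save(cv2.resize(s['image'][110:270,210:370],None,fx=3.7,fy=3.7,interpolation=cv2.INTER_CUBIC),'s5.png')
plan([.5495,.0055,.1565],-89.8)
```

```text
t 24.45 pos [0.5517 0.0055 0.1559] tool y yaw -89.83 xdir [ 0.007 -0.001 -1.   ] q6 1.37 F [-1.26  0.57 19.3 ] w 0.032
shift [-0.7 -0.   2.2] turn -0.02964027202044406 rows>= 0.054321801490149
t 24.55 pos [0.5517 0.0055 0.1558] tool y yaw -89.82 xdir [ 0.006 -0.001 -1.   ] q6 1.37 F [-1.6   1.15 19.64] w 0.0324
shift [-0.7  0.   2.1] turn -0.024838123258717815 rows>= 0.053917825271196027
```

View pics/w25.png

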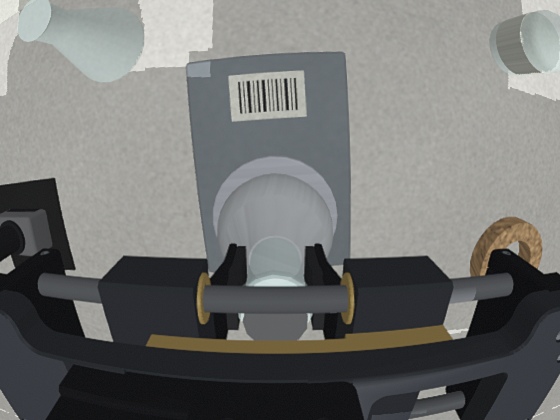

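View pics/s5.png

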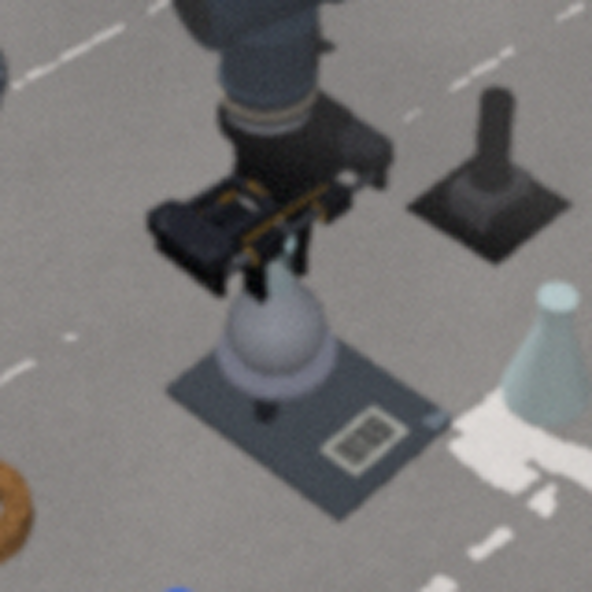

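The force rose by 5 N while the TCP moved only 0.1 mm, so the ring is on its stop. The ring sits visibly low, the flask is upright and centred in it, and the scanner stands on its pad.

Run:
```python
from h import *
print(robot.hand_in()); o=robot.get_obs();print(o['time'],o['position'],o['ft_force'],o['grip_width'])
```

```text
the job is handed in; nothing more can be done
None
the job is handed in; nothing more can be done
```

I finished the whole job and handed it in at about 24.6 s of the 72 s allowed. I took no reading during the final second.

- **Scan:** I held the scanner over the label for about 2.3 s. Its underside was about 4 cm above the label, within roughly 2 mm of the middle, and lined up with it.
- **Scanner back on the pad:** I set it down near the pad's middle (contact about 5 N) and let go. The last scene picture shows it standing upright there.
- **Flask in the ring:** I pressed it down until the force rose from 14 to 19 N while the tool moved only 0.1 mm, so the ring is at its stop. The tool height of 156 mm matches the expected 156.5 mm. The last pictures show the flask upright and centred, and the arm was still gripping it at 36 N.
- **Other glassware and bottles:** I never touched them.

**One check disagreed:** the fingers stopped at 32 mm on the flask, but the neck is 28 mm wide. The pads probably rest on the 34 mm lip at the top of the neck. The grip did not slip during the lift or the press.

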